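# Gauge the pocket depth of a clamped bar and log it

## Task

Take the depth gauge from its stand, feel with its sprung probe for the slot in the top of the bar clamped in the vise, push it slowly and gently down until the gauge's foot sits flat on the bar, and leave it seated there. Then read the depth from the probe and swing the tally lever fully over: towards its robot-side end if the slot is shallower than 10 mm, towards the far end if it is deeper. Do not ram the gauge into the bar.

Things in the scene. Friction and masses are not known exactly. Their poses are not given: they have to be found in the camera images.
- vise_mid (a point): point level with the bar's flat top, over the middle of the vise, 50 mm above the table. The bar's one slot is a blind pocket 24 mm long across the bar (x) and 9 mm wide along the bar (y), flat floor either about 6 or about 14 mm down. It lies on the vise's middle line (x = 0), but the bar was clamped unmeasured: the slot is anywhere up to 20 mm either side of this point along y
- vise: fixed, level blue base plate 110 x 170 mm with two dark jaws holding an aluminium bar 44 mm wide (x), 150 mm long (y), 40 mm high; jaws end 12 mm below the bar's top. Origin on the table under its middle (50 mm below vise_mid), x across the bar, y along it, z up. (A second such bar lies on a plywood board: not to be measured.)
- gauge_grip (a point): point on the centre line of the gauge's black column, 42 mm above the underside of its foot; axes as gauge. The column is 20 mm (x) by 24 mm (y) and stands from 12 to 64 mm above the underside: take it here from above. Gauge 0.45 kg in all
- gauge: the depth gauge; origin at the centre of the flat underside of its steel foot (34 mm in x, 70 mm in y, 12 mm high); z up through the column, y along the foot; it bears on two round runners 30 mm either side of the probe. The probe, a steel pin 6 mm in diameter with a round end, sticks out downward from this point, 18 mm when free.
- probe (a joint): how far the probe is pushed up into the gauge, m: 0 = free, 0.018 = level with the foot. Foot flat on the bar, probe in the slot: slot depth = 0.018 - this. Pushing in takes 7 to 8 N (spring 4.2 to 5.3 N, plus 2.5 N of friction), more than the gauge's weight; once seated it stays by itself. The probe's tail ends 6 mm + this above the column's top
- stand: the gauge's stand, a fixed grey plastic block 60 mm (x) by 90 mm (y) by 30 mm high with a 16 mm hole right through it; origin on the table under its middle, z up. The gauge rests on its top over the hole, so it lifts straight off
- tally_base: base of the tally lever, a fixed grey block 70 mm (x) by 50 mm (y) by 25 mm high; origin on the table under its middle, z up. The lever pivots about a y axis 22 mm above the table in its middle and swings in the base's x-z plane; the base's -x side faces the robot
- tally (a joint): lever angle, rad: 0 = leaning fully to the base's -x side (robot side: slot shallower than 10 mm), 1.0 = leaning fully to its +x side (far side: deeper). It starts near upright (0.5), moves with about 1 N at the ball and stays where it is left
- tally_tip (a point): centre of the lever's black ball, 26 mm in diameter, 80 mm from the pivot: 102 mm above the table upright, 92 mm at either end, 38 mm to either side of the base's middle at the ends
Things that resemble listed ones, but are neither listed nor needed, are in the scene too. Leave any orange look-alike of the gauge alone. What is shaped like the tally_base but blue is not meant.

How it is judged (in metres and radians):
On the way, in this order (a step that is already met when the one before it is completed fails the run):
1. the gauge's foot is pushed flat onto the clamped bar with the probe in its slot (z of gauge in the frame of vise between 0.047 and 0.0518 m and y of gauge in the frame of vise between -0.03 and 0.03 m and x of gauge in the frame of vise between -0.015 and 0.015 m and angle between gauge's own z axis and vertical below 0.035 rad and value of joint probe below 0.0155 m), for 0.3 s.
2. with the gauge still seated, the tally lever is at the end that matches the depth (all of step 1 and ((value of joint probe above 0.008 m and value of joint tally below 0.15 rad) or (value of joint probe below 0.008 m and value of joint tally above 0.85 rad))), for 0.2 s.
At the end, for the whole second after the job is handed in: The gauge is let go and at rest, its foot flat on the clamped bar (within 1.8 mm, 2 degrees) with the probe in the slot (pushed in under 15.5 mm); the tally lever is within 0.15 rad of its robot-side end if the slot is shallower than 10 mm, of its far end if deeper (all of step 2 and linear speed of gauge below 0.02 m/s); the robot touches nothing.
It fails at once if the gauge is rammed into the bar or vise (more than 40 N between gauge and bar) (contact force between gauge and bar above 40 N or contact force between gauge and vise above 40 N).
It also fails if it takes over 64 s, if anything falls off the work surface, if the arm or the gripper's body presses on something with over 40 N, if the wrist force passes 120 N, or if a joint passes its speed limit or range.

## Robot

A 7-joint arm with a two-finger parallel gripper is mounted at the origin on the work surface. World frame = base frame: x ahead of the robot, y to its left, z up, the work surface at z = 0. Lengths are in m, angles in degrees, forces in N, time in s.
With the tool pointing down it reaches from about 0.425 to 0.875 m from the base axis. Payload 4.7 kg.
Tool frame: the origin (TCP) lies at the very end of the fingers, on their centre line; the grasp point (between the pads) lies 19 mm behind it (r.grip_point_offset is the distance from the TCP to the grasp point, in m); z points along the fingers, y is the line along which they close (so a half turn about z gives the same grasp; the last joint's range is limited). The gripper opens to 87 mm and grips with 3 to 60 N. Pads are 19 mm wide; open, the fingers measure 117 mm over their backs; the gripper's body (75 mm by 190 mm) begins 51 mm behind the grasp point.
Start: joints at [-74.88, 18.392, -4.016, 83.108, 1.295, 78.541, -3.26], TCP at [0.161, 0.63, 0.223] pointing down, gripper open.
Joint ranges: [-163.93, 163.93], [-17.29, 119.83], [-79.2, 71.16], [3.27, 140.29], [-89.18, 269.18], [5.43, 117.66], [-154.24, 154.24]. Speed limits (degrees/s): [147.25, 147.25, 180, 180, 180, 180, 180].

## Interface

Orientations are given as [roll, pitch, yaw] about the fixed x, y, z axes, in that order (R = Rz(yaw) Ry(pitch) Rx(roll)).
In Python, from rig import status, vision, r gives the robot as it stands.
- The arm moves only by the shell command python3 -m creep 'ROWS' [FORCE]. ROWS is a JSON object of lists of equal length, an entry for each row: "jaw": the opening, from -1 (shut) to 1 (fully open); "delta_pos": the shift along the tool's x, y, z in units of 40 mm (1.0 is 40 mm), a list of three; "turn": the turn about the tool's z in units of 5 degrees (1.0 is 5 degrees). In form: {"jaw": [jaw, ...], "delta_pos": [[x, y, z], ...], "turn": [turn, ...]}. A call has 1 to 20 rows; each row is the pose to reach, as a shift and turn from the pose commanded when the call began, along the tool's axes at that moment; what a row does not reach only later rows make up. A row lasts 1/10 s, in which the tool goes at most 50 mm and 8.59 degrees, less where a joint would pass 70% of its speed; a pose out of reach is approached as far as the arm can. A call with a gripper value outside its range is refused whole. The fingers move at their own pace and stop on an object; FORCE is the grip in N (left out, the last holds). Time passes only in rows, so rows that repeat a pose let the fingers close. It gives the time, the measured TCP pose, the force, the opening and the grip force at its end, in the units of the state.
- status.observe(): the state, without advancing time (a new reading comes with each control period).
- vision.snapshot(name): name is "side" or "top"; returns the picture (384x512x3 uint8, red, green, blue); there is no depth.
- vision.get_calibration(name): a dict with "vfov" (degrees; the focal length in pixels is half the picture's height over the tangent of half this angle, whatever the lens; pixels are square), "cx", "cy" (the principal point, pixels), "origin" and "rotation" of the camera in the world. Camera axes: x right, y down, z forward; pixel columns grow to the right and rows downward; lengths in m; the calibration is good to about 2 mm. A picture is of the moment at which its call begins. get_calibration takes no time and is no camera call.
- r.finish_job(): hands the job in; it is judged then, once.
The state is a dict: "clock": time; "joint_positions": joint angles; "dq": joint speeds; "joint_efforts": joint torques, N m; "position": TCP position; "tool_rot": TCP orientation; "contact_force": force on the tool from outside, world axes, zero at the start; "wrist_torque": the same for the moment, N m; "finger_gap": finger opening in m; "finger_force": force on a finger pad.
Only numpy, scipy, OpenCV 4.12 (cv2) and the standard library are available. Lean on these libraries where they do the work, as an engineer would, in place of code of your own. Each camera call takes 0.05 s, during which the arm holds its last target. There are 200 camera calls.

## Working session

There is one attempt and no reset: what is moved stays moved. The work goes in short steps, Python scripts to look and compute and a shell command to move; the robot and the scene stay as the last step left them, time stands still between calls to the robot, and variables do not carry over. Pictures are saved under pics/ and viewed, at most 10 in all, crops included, and the job is handed in when it is done.

```bash
mkdir -p pics
python3 - <<'E'
from rig import status, vision, r
import cv2
for n in("top","side"):
    c=vision.get_calibration(n); print(n,c)
    im=vision.snapshot(n); cv2.imwrite(f"pics/{n}0.png",im[:,:,::-1])
    cv2.imwrite(f"pics/{n}0b.png",cv2.resize(im[:,:,::-1],(800,600),interpolation=cv2.INTER_CUBIC))
s=status.observe();print(s)
E
```

```text
top {'vfov': 49.28437842320807, 'cx': 260.525177328958, 'cy': 194.0935061348378, 'origin': array([ 0.32573556, -0.00427696,  1.02937094]), 'rotation': array([-170.71556205,   -1.06878728,  -89.79592052])}
side {'vfov': 47.41630117510078, 'cx': 254.94284510948484, 'cy': 190.41519649643044, 'origin': array([0.28808649, 0.6244161 , 0.8210233 ]), 'rotation': array([-138.46111906,    0.99921318, -163.70726262])}
{'clock': 0.1, 'joint_positions': array([-74.87959909,  18.43643932,  -4.01550599,  83.16805966,
         1.29480601,  78.54361792,  -3.26136725]), 'dq': array([-0.00634463, -0.05654704, -0.04702294, -0.15625985,  0.01492179,
        0.01251651,  0.01634258]), 'joint_efforts': array([-3.44115597e-05, -4.92573810e+01, -4.05740384e-01, -3.13399673e+01,
       -6.41016732e-02,  3.95920523e-02,  7.00490341e-05]), 'position': array([0.16060783, 0.62931354, 0.22155118]), 'tool_rot': array([-1.79897109e+02,  5.42401427e-03,  1.65687772e+02]), 'contact_force': array([-0.56307576,  0.20068168,  0.08922093]), 'wrist_torque': array([ 0.0093781 , -0.00047819,  0.00215405]), 'finger_force': 0.0, 'finger_gap': 0.08674157178767603}
```

View pics/top0b.png

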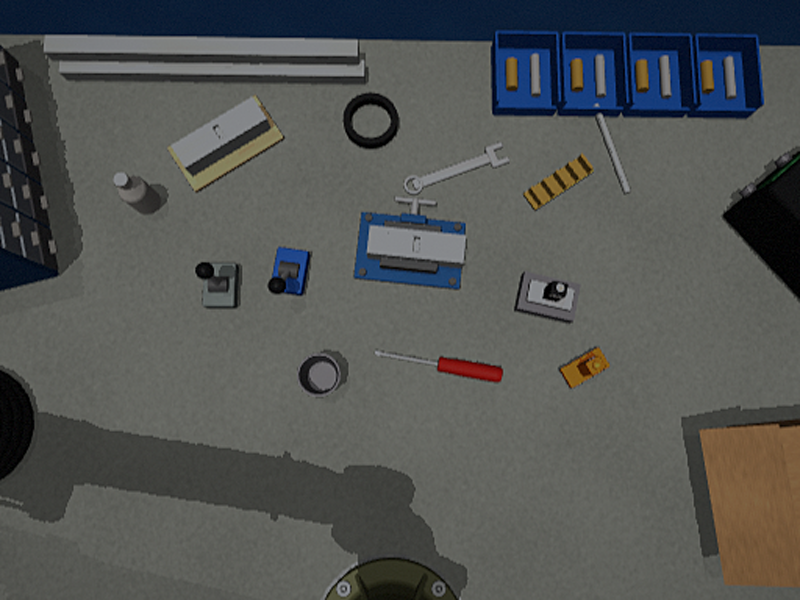

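View pics/side0b.png

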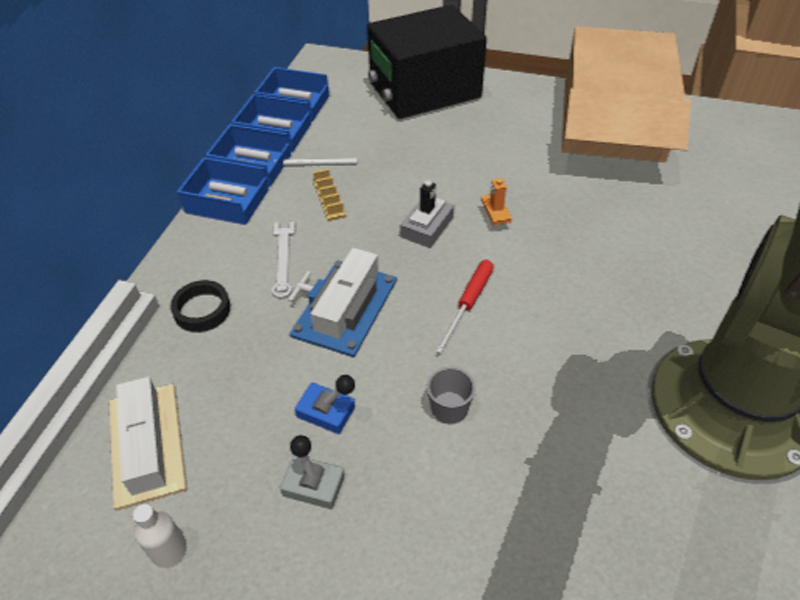

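The top view shows the vise at (411,250), the slot at about (417,244), the black-column gauge on its stand at (548,295), and the grey tally at (220,285) (800x600 scale). The blue tally at (290,272) and the orange gauge at (585,367) are decoys. Next I'll enlarge these parts.

```bash
cat > h.py <<'E'
import numpy as np
from scipy.spatial.transform import Rotation as R
from rig import status, vision, r
def cam(n):
    c=vision.get_calibration(n); f=192/np.tan(np.radians(c['vfov']/2))
    return f,c['cx'],c['cy'],np.array(c['origin']),R.from_euler('xyz',c['rotation'],degrees=True).as_matrix()
def ray(n,u,v):
    f,cx,cy,o,M=cam(n); d=M@np.array([(u-cx)/f,(v-cy)/f,1]); return o,d
def at(n,u,v,z):
    o,d=ray(n,u,v); return o+d*(z-o[2])/d[2]
def proj(n,p):
    f,cx,cy,o,M=cam(n); q=M.T@(np.array(p)-o); return cx+f*q[0]/q[2],cy+f*q[1]/q[2]
E
python3 - <<'E'
import cv2,numpy as np
t=cv2.imread('pics/top0.png');s=cv2.imread('pics/side0.png')
def c(im,x,y,w,h,k): return cv2.resize(im[y:y+h,x:x+w],None,fx=k,fy=k,interpolation=cv2.INTER_CUBIC)
A=np.hstack([c(t,222,125,80,60,5),c(t,322,165,50,60,5)[:, :250],np.zeros((300,150,3),np.uint8)])
B=np.hstack([c(s,180,155,80,60,5),c(s,250,105,50,60,5),np.zeros((300,150,3),np.uint8)])
A[:,650:]=c(t,122,160,30,60,5);B[:,650:]=c(s,185,270,30,60,5)
cv2.imwrite('pics/m1.png',np.clip(np.vstack([A,B])*1.4,0,255).astype(np.uint8))
E
```

```text
(no output)
```

View pics/m1.png

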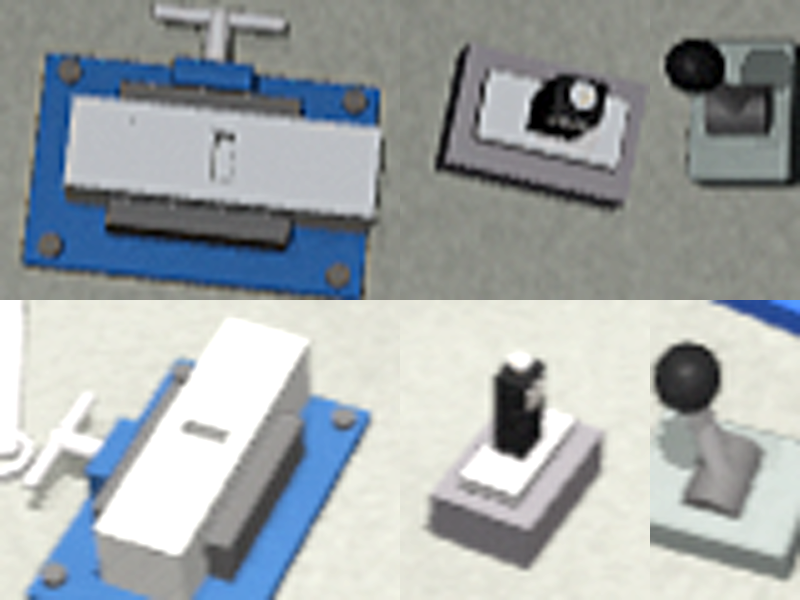

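The mosaic shows the slot at top-tile (223,158), the bar's corners, the gauge foot's corners around (482,67)–(620,167), and the tally ball at (695,66) top and (688,378) side. Now to convert these to positions.

```bash
cat > m.py <<'E'
from h import *
off={'tv':('top',222,125,0,0),'tg':('top',322,165,400,0),'tt':('top',122,160,650,0),'sv':('side',180,155,0,300),'sg':('side',250,105,400,300),'st':('side',185,270,650,300)}
def px(t,x,y):
    n,x0,y0,a,b=off[t]; return n,(x-a+.5)/5-.5+x0,(y-b+.5)/5-.5+y0
def P(t,x,y,z): return at(*px(t,x,y),z)
def show(name,t,pts,z):
    w=np.array([P(t,*p,z) for p in pts]); print(name,np.round(w*1000,1)[:,:2].tolist(),'mean',np.round(w.mean(0)*1000,1)[:2])
    if len(w)==4: 
        e=np.diff(np.vstack([w,w[:1]]),axis=0)[:,:2]; print('  edges',np.round(np.linalg.norm(e,axis=1)*1000,1),'ang',np.round(np.degrees(np.arctan2(e[:,1],e[:,0])),1))
show('plate','tv',[(47,53),(380,88),(362,300),(22,263)],.01)
show('bar','tv',[(74,96),(383,128),(376,217),(65,187)],.05)
show('slot','tv',[(214,131),(236,133),(233,185),(210,181)],.05)
show('bar s','sv',[(232,317),(311,342),(187,555),(97,532)],.05)
show('slot s','sv',[(186,421),(229,434),(225,444),(183,431)],.05)
show('foot','tg',[(482,67),(633,97),(620,167),(477,138)],.042)
show('tail','tg',[(583,97)],.1); show('tail s','sg',[(520,360)],.1)
show('foot s','sg',[(578,412),(512,497),(460,478)],.042)
show('stand s','sg',[(606,432),(527,533),(428,493)],.03)
n=[px('tt',695,66),px('st',688,378)]
A=[];b=[]
for q in n:
    o,d=ray(*q); d/=np.linalg.norm(d); M=np.eye(3)-np.outer(d,d);A.append(M);b.append(M@o)
print('ball',np.linalg.lstsq(np.vstack(A),np.hstack(b),rcond=None)[0])
k=.64
w=[(203,262),(240,262),(239,307),(202,307)]
W=np.array([at('top',x*k,y*k,.025) for x,y in w]);print('tb',np.round(W*1000,1)[:,:2].tolist(),W.mean(0))
w=[(296,460),(343,472),(333,506),(281,489)]
W=np.array([at('side',x*k,y*k,.025) for x,y in w]);print('tb s',np.round(W*1000,1)[:,:2].tolist(),W.mean(0))
E
python3 m.py
```

```text
plate [[642.5, 52.3], [625.8, -115.8], [516.9, -105.7], [534.4, 63.1]] mean [579.9 -26.5]
  edges [169.  109.4 169.7 108.7] ang [-95.7 174.7  84.1  -5.7]
bar [[608.7, 36.8], [594.0, -112.7], [550.0, -108.8], [563.5, 40.5]] mean [579.  -36.1]
  edges [150.1  44.2 149.9  45.3] ang [-95.6 175.   84.8  -4.7]
slot [[591.8, -31.0], [590.9, -41.6], [565.2, -40.1], [567.0, -29.1]] mean [578.7 -35.4]
  edges [10.7 25.8 11.2 24.9] ang [-94.9 176.8  80.3  -4.3]
bar s [[593.9, -113.1], [550.0, -106.6], [563.4, 40.1], [608.3, 38.2]] mean [578.9 -35.3]
  edges [ 44.4 147.4  44.9 152.1] ang [171.6  84.8  -2.4 -95.4]
slot s [[592.1, -39.1], [569.3, -36.5], [569.0, -29.8], [591.3, -32.5]] mean [580.4 -34.4]
  edges [23.   6.7 22.5  6.7] ang [173.5  92.2  -6.8 -82.9]
foot [[527.8, -209.1], [513.6, -281.8], [479.4, -274.2], [493.1, -205.7]] mean [ 503.5 -242.7]
  edges [74.1 35.  69.8 34.9] ang [-101.1  167.5   78.7   -5.5]
tail [[502.4, -242.7]] mean [ 502.4 -242.7]
tail s [[504.4, -243.1]] mean [ 504.4 -243.1]
foot s [[480.0, -278.0], [497.3, -202.5], [527.6, -209.6]] mean [ 501.6 -230. ]
stand s [[464.2, -279.5], [485.8, -190.4], [544.6, -206.5]] mean [ 498.2 -225.5]
ball [0.52459913 0.27180997 0.10178411]
tb [[553.3, 296.9], [553.7, 239.3], [482.5, 237.7], [482.1, 294.6]] [0.51789221 0.26711872 0.025     ]
tb s [[548.0, 255.1], [484.0, 254.5], [480.7, 300.9], [551.1, 297.6]] [0.51596368 0.27700734 0.025     ]
```

```bash
cat > go.py <<'E'
import sys
from h import *
def d(x,y,z,yaw=None):
    s=status.observe(); M=R.from_euler('xyz',s['tool_rot'],degrees=True).as_matrix()
    print('at',np.round(s['position'],4),np.round(s['tool_rot'],2),'F',np.round(s['contact_force'],1),'gap',s['finger_gap'],'t',s['clock'])
    print('delta',np.round(M.T@(np.array([x,y,z])-s['position'])/.04,3),'turn',None if yaw is None else round(-(yaw-s['tool_rot'][2])/5,3))
d(*map(float,sys.argv[1:]))
E
python3 go.py .52 .15 .22 168; python3 go.py .503 -.243 .16 168
```

```text
at [0.1606 0.6293 0.2216] [-1.7990e+02  1.0000e-02  1.6569e+02] F [-0.6  0.2  0.1] gap 0.08674157178767603 t 0.1
delta [-11.668  -9.39    0.057] turn -0.462
at [0.1606 0.6293 0.2216] [-1.7990e+02  1.0000e-02  1.6569e+02] F [-0.6  0.2  0.1] gap 0.08674157178767603 t 0.1
delta [-13.685 -19.012   1.574] turn -0.462
```

```bash
python3 -m creep '{"jaw":[1,1,1,1,1,1,1,1,1,1,1,1,1,1],"delta_pos":[[-0.5,-0.4,0],[-1.3,-1,0],[-2.3,-1.8,0],[-3.3,-2.6,0],[-4.3,-3.4,0],[-5.3,-4.2,0],[-6.3,-5,0],[-7.3,-5.8,0],[-8.3,-6.6,0],[-9.3,-7.4,0],[-10.2,-8.2,0],[-10.9,-8.8,0],[-11.4,-9.2,0],[-11.67,-9.39,0]],"turn":[0,0,0,0,0,0,0,0,-0.1,-0.2,-0.3,-0.4,-0.46,-0.46]}' 15; python3 go.py .503 -.243 .16 168
```

```text
clock: 1.5
position: [0.5213, 0.1473, 0.2223]
tool_rot: [-179.9, 0.0, 167.7]
contact_force: [0.6, 0.6, 0.1]
finger_gap: 0.0871
finger_force: 0.0
at [0.5213 0.1473 0.2223] [-1.7995e+02  1.0000e-02  1.6773e+02] F [0.6 0.6 0.1] gap 0.08705601587013725 t 1.5
delta [-1.627 -9.631  1.567] turn -0.054
```

```bash
python3 -m creep '{"jaw":[1,1,1,1,1,1,1,1,1,1,1,1,1,1],"delta_pos":[[-0.1,-0.5,0],[-0.2,-1.3,0],[-0.4,-2.3,0],[-0.55,-3.3,0],[-0.7,-4.3,0],[-0.9,-5.3,0],[-1.07,-6.3,0],[-1.24,-7.3,0.1],[-1.4,-8.3,0.3],[-1.5,-9,0.5],[-1.6,-9.4,0.6],[-1.627,-9.631,0.7],[-1.627,-9.631,0.7],[-1.627,-9.631,0.7]],"turn":[0,0,0,0,0,0,0,0,0,-0.05,-0.05,-0.05,-0.05,-0.05]}'; python3 go.py .503 -.243 .053 168
python3 - <<'E'
from h import *
import cv2
for n in("top","side"):
    im=vision.snapshot(n)[:,:,::-1]; cv2.imwrite(f"pics/{n}1.png",im)
    u,v=proj(n,[.503,-.243,.1]); x,y=int(u)-50,max(0,int(v)-45)
    print(n,x,y)
    c=cv2.resize(im[y:y+90,x:x+100],(400,360),interpolation=cv2.INTER_CUBIC)
    L=c if n=='top' else cv2.hconcat([L,c])
cv2.imwrite('pics/g1.png',L)
E
```

```text
clock: 2.9
position: [0.5041, -0.2381, 0.1944]
tool_rot: [179.9, -0.0, 168.3]
contact_force: [-0.1, 0.3, 0.4]
finger_gap: 0.0871
finger_force: 0.0
at [ 0.5041 -0.2381  0.1944] [ 1.7994e+02 -3.0000e-02  1.6834e+02] F [-0.1  0.3  0.4] gap 0.08713058084766619 t 2.9
delta [ 1.000e-03 -1.280e-01  3.534e+00] turn 0.068
top 308 138
side 224 71
```

View pics/g1.png

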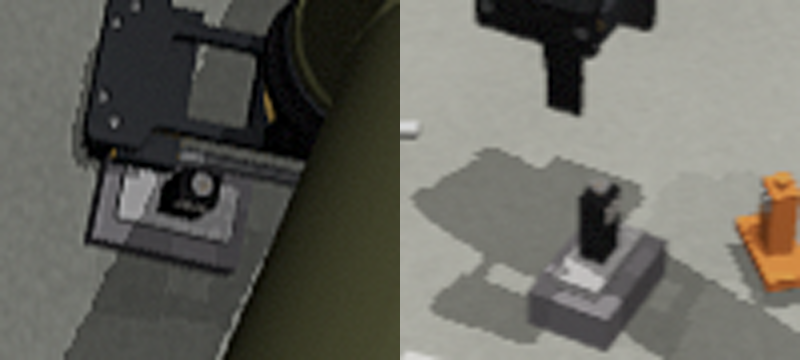

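The fingers are above the gauge, which stands where I measured it: in the top crop the column is at (190,190), clear between the finger positions. Descending in two stages.

```bash
python3 go.py .503 -.243 .053 168; python3 -m creep '{"jaw":[1,1,1,1,1,1],"delta_pos":[[0,0,0.3],[0,0,0.8],[0,0,1.1],[0,0,1.2],[0,0,1.2],[0,0,1.2]],"turn":[0.03,0.03,0.03,0.03,0.03,0.03]}'; python3 go.py .503 -.243 .053 168
```

```text
at [ 0.5043 -0.2381  0.1947] [1.7995e+02 1.0000e-02 1.6838e+02] F [ 0.3  0.3 -0. ] gap 0.08720533932914395 t 3.0
delta [ 0.009 -0.13   3.542] turn 0.076
clock: 3.6
position: [0.504, -0.24, 0.147]
tool_rot: [-180.0, 0.0, 168.1]
contact_force: [0.6, 0.3, 0.2]
finger_gap: 0.0871
finger_force: 0.0
at [ 0.504 -0.24   0.147] [-1.8000e+02  5.0000e-02  1.6808e+02] F [0.6 0.3 0.2] gap 0.08712102521914271 t 3.6
delta [ 0.012 -0.078  2.351] turn 0.017
```

```bash
python3 -m creep '{"jaw":[1,1,1,1,1,1,1,1,1],"delta_pos":[[0.01,-0.08,0.4],[0.01,-0.08,0.9],[0.01,-0.08,1.4],[0.01,-0.08,1.8],[0.01,-0.08,2.1],[0.01,-0.08,2.25],[0.01,-0.08,2.35],[0.01,-0.08,2.35],[0.01,-0.08,2.35]],"turn":[0,0,0,0,0,0,0,0,0]}'; python3 go.py .503 -.243 .053 168;  python3 -m creep '{"jaw":[0.2,-0.5,-0.8,-0.8,-0.8,-0.8,-0.8,-0.8,-0.8,-0.8],"delta_pos":[[0,0,0],[0,0,0],[0,0,0],[0,0,0],[0,0,0],[0,0,0],[0,0,0],[0,0,0],[0,0,0],[0,0,0]],"turn":[0,0,0,0,0,0,0,0,0,0]}' 30; python3 go.py .503 -.243 .053 168
```

```text
clock: 4.5
position: [0.5031, -0.2431, 0.0531]
tool_rot: [-180.0, 0.1, 168.1]
contact_force: [0.4, -0.2, 1.3]
finger_gap: 0.087
finger_force: 0.0
at [ 0.5031 -0.2431  0.0531] [-1.8000e+02  6.0000e-02  1.6809e+02] F [ 0.4 -0.2  1.3] gap 0.08700062971748944 t 4.5
delta [0.003 0.003 0.003] turn 0.017
clock: 5.5
position: [0.5027, -0.2427, 0.0525]
tool_rot: [180.0, -0.0, 168.1]
contact_force: [0.7, 0.3, 0.0]
finger_gap: 0.0237
finger_force: 30.0
at [ 0.5027 -0.2427  0.0525] [179.98  -0.   168.11] F [0.7 0.3 0. ] gap 0.02370040661257312 t 5.5
delta [-0.009 -0.007 -0.012] turn 0.021
```

```bash
python3 -m creep '{"jaw":[-0.8,-0.8,-0.8,-0.8,-0.8,-0.8,-0.8,-0.8],"delta_pos":[[0,0,-0.1],[0,0,-0.4],[0,0,-0.8],[0,0,-1.3],[0,0,-1.7],[0,0,-1.9],[0,0,-2],[0,0,-2]],"turn":[0,0,0,0,0,0,0,0]}'; python3 go.py .579 -.035 .12 174.6
```

```text
clock: 6.3
position: [0.5027, -0.2429, 0.133]
tool_rot: [180.0, 0.0, 168.1]
contact_force: [0.3, -0.5, -4.4]
finger_gap: 0.0238
finger_force: 30.0
at [ 0.5027 -0.2429  0.133 ] [1.7998e+02 4.0000e-02 1.6809e+02] F [ 0.3 -0.5 -4.4] gap 0.023787736432275216 t 6.3
delta [-0.793  5.479  0.328] turn -1.302
```

```bash
python3 -m creep '{"jaw":[-0.8,-0.8,-0.8,-0.8,-0.8,-0.8,-0.8,-0.8,-0.8,-0.8,-0.8,-0.8,-0.8],"delta_pos":[[-0.05,0.3,0],[-0.15,0.9,0],[-0.25,1.7,0],[-0.35,2.5,0],[-0.47,3.3,0],[-0.58,4.1,0],[-0.7,4.8,0],[-0.76,5.2,0.1],[-0.78,5.4,0.2],[-0.793,5.48,0.3],[-0.793,5.48,0.33],[-0.793,5.48,0.33],[-0.793,5.48,0.33]],"turn":[0,-0.1,-0.2,-0.4,-0.6,-0.8,-1,-1.2,-1.3,-1.3,-1.3,-1.3,-1.3]}'; python3 go.py .579 -.035 .095 174.6
python3 - <<'E'
from h import *
import cv2
s=status.observe()['position']
for n in("top","side"):
    im=vision.snapshot(n)[:,:,::-1]; cv2.imwrite(f"pics/{n}2.png",im)
    u,v=proj(n,[.579,-.035,.07]); x,y=int(u)-40,int(v)-36
    print(n,x,y,'exp tip',proj(n,[s[0],s[1],s[2]-.0405]),'slot',proj(n,[.579,-.035,.05]))
    c=cv2.resize(im[y:y+72,x:x+80],(400,360),interpolation=cv2.INTER_CUBIC)
    L=c if n=='top' else cv2.hconcat([L,c])
cv2.imwrite('pics/g2.png',L)
E
```

```text
clock: 7.6
position: [0.5787, -0.0366, 0.1195]
tool_rot: [-180.0, 0.0, 174.5]
contact_force: [-0.6, -0.4, -4.6]
finger_gap: 0.0235
finger_force: 30.0
at [ 0.5787 -0.0366  0.1195] [-1.7998e+02  1.0000e-02  1.7445e+02] F [-0.6 -0.4 -4.6] gap 0.023489517738156378 t 7.6
delta [-0.005  0.04   0.612] turn -0.029
top 226 117 exp tip (np.float64(267.13460457504846), np.float64(153.01665696697117)) slot (np.float64(266.07018571329667), np.float64(155.98380502297792))
side 180 139 exp tip (np.float64(220.8090387516436), np.float64(172.2547124538702)) slot (np.float64(221.37526234159833), np.float64(181.04625471309174))
```

View pics/g2.png

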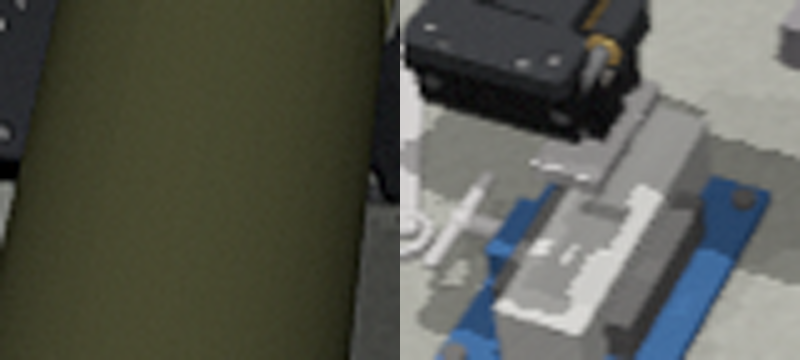

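The top camera is blocked by the arm. The side crop shows the foot hovering by the slot at (600,210), as expected. Now feeling downward slowly.

```bash
python3 -m creep '{"jaw":[-0.8,-0.8,-0.8,-0.8,-0.8,-0.8,-0.8],"delta_pos":[[0,0.02,0.1],[0,0.04,0.3],[0,0.04,0.45],[0,0.04,0.55],[0,0.04,0.59],[0,0.04,0.6],[0,0.04,0.6]],"turn":[-0.03,-0.03,-0.03,-0.03,-0.03,-0.03,-0.03]}'; python3 go.py .579 -.035 .088 174.6
```

```text
clock: 8.4
position: [0.5792, -0.0334, 0.0955]
tool_rot: [180.0, 0.0, 174.7]
contact_force: [-0.6, 0.2, -3.6]
finger_gap: 0.0239
finger_force: 30.0
at [ 0.5792 -0.0334  0.0955] [1.8000e+02 2.0000e-02 1.7473e+02] F [-0.6  0.2 -3.6] gap 0.023913164686897696 t 8.4
delta [ 0.001 -0.04   0.187] turn 0.026
```

```bash
python3 -m creep '{"jaw":[-0.8,-0.8,-0.8,-0.8,-0.8,-0.8,-0.8,-0.8,-0.8,-0.8],"delta_pos":[[0,-0.02,0],[0,-0.04,0.02],[0,-0.04,0.04],[0,-0.04,0.06],[0,-0.04,0.09],[0,-0.04,0.12],[0,-0.04,0.15],[0,-0.04,0.18],[0,-0.04,0.18],[0,-0.04,0.18]],"turn":[0,0,0,0,0,0,0,0,0,0]}'; python3 go.py .579 -.035 .088 174.6
```

```text
clock: 9.4
position: [0.5789, -0.035, 0.0881]
tool_rot: [-180.0, -0.0, 174.7]
contact_force: [-0.4, 0.8, -3.6]
finger_gap: 0.0238
finger_force: 30.0
at [ 0.5789 -0.035   0.0881] [-180.     -0.    174.74] F [-0.4  0.8 -3.6] gap 0.02381747033437999 t 9.4
delta [-0.003 -0.     0.003] turn 0.028
```

No contact 2.4 mm below the height where the bar's top would be felt, so the probe is in the slot. Continuing slowly.

```bash
python3 -m creep '{"jaw":[-0.8,-0.8,-0.8,-0.8,-0.8,-0.8,-0.8,-0.8],"delta_pos":[[0,0,0.03],[0,0,0.06],[0,0,0.08],[0,0,0.1],[0,0,0.12],[0,0,0.14],[0,0,0.15],[0,0,0.15]],"turn":[0,0,0,0,0,0,0,0]}'; python3 go.py .579 -.035 .0745 174.6
```

```text
clock: 10.2
position: [0.5788, -0.035, 0.0821]
tool_rot: [180.0, -0.0, 174.7]
contact_force: [-0.2, -0.0, -4.4]
finger_gap: 0.0238
finger_force: 30.0
at [ 0.5788 -0.035   0.0821] [ 1.8000e+02 -1.0000e-02  1.7474e+02] F [-0.2 -0.  -4.4] gap 0.023835101372266305 t 10.2
delta [-0.004 -0.001  0.189] turn 0.028
```

```bash
python3 -m creep '{"jaw":[-0.8,-0.8,-0.8,-0.8,-0.8,-0.8,-0.8,-0.8,-0.8],"delta_pos":[[0,0,0.03],[0,0,0.06],[0,0,0.09],[0,0,0.11],[0,0,0.13],[0,0,0.15],[0,0,0.17],[0,0,0.18],[0,0,0.18]],"turn":[0,0,0,0,0,0,0,0,0]}'; python3 go.py .579 -.035 .0725 174.6
```

```text
clock: 11.1
position: [0.5791, -0.035, 0.0756]
tool_rot: [180.0, 0.0, 174.7]
contact_force: [-2.8, 0.2, 3.1]
finger_gap: 0.0239
finger_force: 30.0
at [ 0.5791 -0.035   0.0756] [1.7998e+02 3.0000e-02 1.7473e+02] F [-2.8  0.2  3.1] gap 0.023880878273102823 t 11.1
delta [ 0.003 -0.001  0.078] turn 0.027
```

Probe floor contact is near TCP z 0.0765, a 14 mm slot, with the expected 7.5 N. Pressing on to seat the foot.

```bash
python3 -m creep '{"jaw":[-0.8,-0.8,-0.8,-0.8,-0.8,-0.8],"delta_pos":[[0,0,0.02],[0,0,0.03],[0,0,0.04],[0,0,0.05],[0,0,0.06],[0,0,0.06]],"turn":[0,0,0,0,0,0]}'; python3 -m creep '{"jaw":[-0.8,-0.8,-0.8,-0.8],"delta_pos":[[0,0,0.01],[0,0,0.02],[0,0,0.02],[0,0,0.02]],"turn":[0,0,0,0]}'
```

```text
clock: 11.7
position: [0.5791, -0.035, 0.0726]
tool_rot: [180.0, 0.0, 174.7]
contact_force: [-1.3, 1.3, 2.4]
finger_gap: 0.0239
finger_force: 30.0
clock: 12.1
position: [0.5791, -0.035, 0.0725]
tool_rot: [180.0, 0.0, 174.7]
contact_force: [-3.6, 0.2, 7.4]
finger_gap: 0.024
finger_force: 30.0
```

```bash
python3 -m creep '{"jaw":[-0.8,-0.8,-0.8,-0.8],"delta_pos":[[0,0,0.01],[0,0,0.02],[0,0,0.02],[0,0,0.02]],"turn":[0,0,0,0]}'; python3 -m creep '{"jaw":[-0.3,-0.3,-0.3,0,0.3,0.3,0.3],"delta_pos":[[0,0,0],[0,0,0],[0,0,0],[0,0,0],[0,0,0],[0,0,0],[0,0,0]],"turn":[0,0,0,0,0,0,0]}'; python3 go.py .58 -.035 .22
```

```text
clock: 12.5
position: [0.5791, -0.035, 0.0725]
tool_rot: [180.0, 0.0, 174.7]
contact_force: [-5.3, 0.1, 11.3]
finger_gap: 0.0237
finger_force: 30.0
clock: 13.2
position: [0.5789, -0.035, 0.0709]
tool_rot: [180.0, -0.0, 174.7]
contact_force: [0.0, -0.5, -0.2]
finger_gap: 0.0529
finger_force: 0.0
at [ 0.5789 -0.035   0.0709] [180.    -0.   174.74] F [ 0.  -0.5 -0.2] gap 0.05291163264003374 t 13.2
delta [-2.800e-02  2.000e-03 -3.728e+00] turn None
```

```bash
python3 -m creep '{"jaw":[0.3,0.3,0.3,0.3,0.3,0.3,0.3,0.3],"delta_pos":[[0,0,-0.1],[0,0,-0.5],[0,0,-1.2],[0,0,-2],[0,0,-2.8],[0,0,-3.4],[0,0,-3.7],[0,0,-3.7]],"turn":[0,0,0,0,0,0,0,0]}'; python3 go.py .46 .272 .2 180
```

```text
clock: 14.0
position: [0.5801, -0.0351, 0.2215]
tool_rot: [179.9, 0.2, 174.7]
contact_force: [-0.4, 0.6, 0.5]
finger_gap: 0.0569
finger_force: 0.0
at [ 0.5801 -0.0351  0.2215] [179.94   0.24 174.73] F [-0.4  0.6  0.5] gap 0.0568847036854254 t 14.0
delta [3.697 7.37  0.529] turn -1.053
```

```bash
python3 -m creep '{"jaw":[-1,-1,-1,-1,-1,-1,-1,-1,-1,-1,-1,-1],"delta_pos":[[0.3,0.6,0],[0.7,1.4,0],[1.2,2.3,0],[1.6,3.2,0],[2,4.1,0],[2.5,5,0],[2.9,5.9,0],[3.3,6.6,0],[3.5,7.1,0],[3.7,7.37,0],[3.7,7.37,0],[3.7,7.37,0]],"turn":[0,-0.1,-0.2,-0.4,-0.6,-0.8,-0.9,-1,-1,-1,-1,-1]}'; python3 go.py .46 .272 .09 180
python3 - <<'E'
from h import *
import cv2
im=vision.snapshot('side')[:,:,::-1]; cv2.imwrite('pics/s3.png',im)
a=im[150:260,165:275]; b=im[230:340,150:260]
cv2.imwrite('pics/g3.png',cv2.resize(cv2.hconcat([a,b]),(800,400),interpolation=cv2.INTER_CUBIC))
E
```

```text
clock: 15.2
position: [0.4588, 0.2707, 0.2184]
tool_rot: [-179.9, -0.0, 179.7]
contact_force: [0.3, -0.4, -0.1]
finger_gap: 0.0003
finger_force: 0.0
at [0.4588 0.2707 0.2184] [-1.7992e+02 -2.0000e-02  1.7967e+02] F [ 0.3 -0.4 -0.1] gap 0.00034328764094359644 t 15.2
delta [-0.031  0.036  3.21 ] turn -0.065
```

View pics/g3.png

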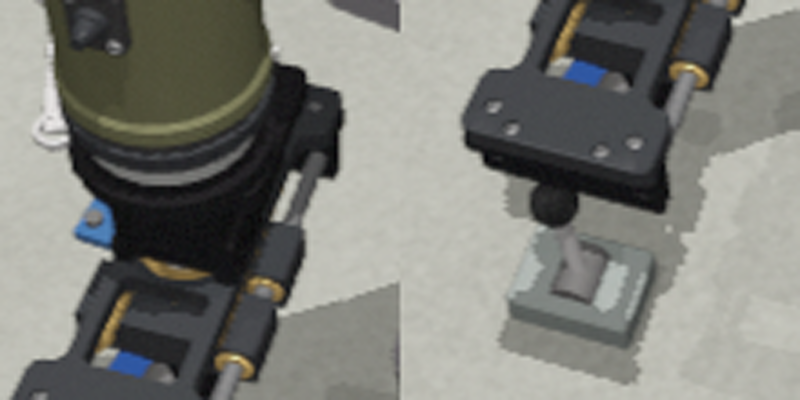

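The side view shows the gripper on the robot side of the tally, and the ball (555,205) is still upright. I'll go down there, then push towards +x.

```bash
python3 -m creep '{"jaw":[-1,-1,-1,-1,-1,-1,-1,-1],"delta_pos":[[0,0.02,0.4],[0,0.03,1.2],[0,0.03,2],[0,0.03,2.7],[0,0.03,3.1],[0,0.03,3.3],[0,0.03,3.3],[0,0.03,3.3]],"turn":[0,0,0,0,0,0,0,0]}'; python3 -m creep '{"jaw":[-1,-1,-1,-1,-1,-1,-1,-1,-1,-1,-1],"delta_pos":[[-0.1,0,0],[-0.3,0,0],[-0.5,0,0],[-0.7,0,0],[-0.9,0,0],[-1.1,0,0],[-1.3,0,0],[-1.45,0,0],[-1.55,0,0],[-1.6,0,0],[-1.6,0,0]],"turn":[0,0,0,0,0,0,0,0,0,0,0]}'
```

```text
clock: 16.05
position: [0.4595, 0.2731, 0.0879]
tool_rot: [180.0, 0.1, 179.7]
contact_force: [0.1, 0.7, 0.1]
finger_gap: 0.0002
finger_force: 0.0
clock: 17.15
position: [0.5227, 0.2729, 0.0868]
tool_rot: [-180.0, -0.0, 179.7]
contact_force: [0.1, -0.4, 0.6]
finger_gap: 0.0002
finger_force: 0.1
```

```bash
python3 -m creep '{"jaw":[-1,-1,-1,-1],"delta_pos":[[-0.05,0,0],[-0.1,0,0],[-0.15,0,0],[-0.2,0,0]],"turn":[0,0,0,0]}'; python3 -m creep '{"jaw":[-1,-1,-1],"delta_pos":[[-0.05,0,0],[-0.1,0,0],[-0.1,0,0]],"turn":[0,0,0]}'
```

```text
clock: 17.55
position: [0.5306, 0.273, 0.087]
tool_rot: [180.0, -0.0, 179.7]
contact_force: [-1.4, -0.1, -0.2]
finger_gap: 0.0005
finger_force: 0.5
clock: 17.85
position: [0.5349, 0.273, 0.087]
tool_rot: [180.0, 0.0, 179.7]
contact_force: [-1.3, 0.5, -0.7]
finger_gap: 0.0005
finger_force: 0.3
```

```bash
python3 -m creep '{"jaw":[-1,-1,-1],"delta_pos":[[-0.03,0,0],[-0.06,0,0],[-0.06,0,0]],"turn":[0,0,0]}'
python3 - <<'E'
from h import *
import cv2
im=vision.snapshot('side')[:,:,::-1]; cv2.imwrite('pics/s4.png',im)
im2=vision.snapshot('top')[:,:,::-1]
cv2.imwrite('pics/g4.png',cv2.resize(cv2.hconcat([im2[140:230,110:200],im[240:330,150:240]]),(800,400),interpolation=cv2.INTER_CUBIC))
E
```

```text
clock: 18.15
position: [0.5368, 0.273, 0.0869]
tool_rot: [-180.0, -0.0, 179.7]
contact_force: [-0.8, -0.0, 0.3]
finger_gap: 0.0004
finger_force: 0.7
```

View pics/g4.png

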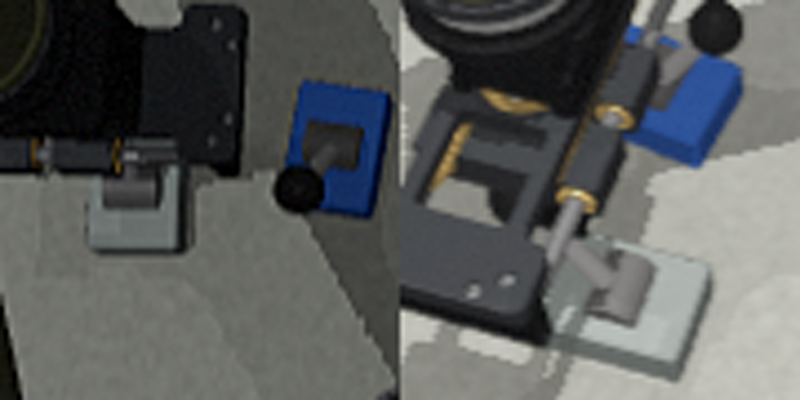

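The lever now leans well to the far side and there is still no stop force. I'll creep on until the stop is felt.

```bash
for i in 1; do python3 -m creep '{"jaw":[-1,-1,-1,-1],"delta_pos":[[-0.04,0,0],[-0.08,0,0],[-0.1,0,0],[-0.1,0,0]],"turn":[0,0,0,0]}'; done; python3 -m creep '{"jaw":[-1,-1,-1],"delta_pos":[[-0.03,0,0],[-0.06,0,0],[-0.06,0,0]],"turn":[0,0,0]}'
```

```text
clock: 18.65
position: [0.5374, 0.2731, 0.0866]
tool_rot: [-179.9, -0.4, 179.8]
contact_force: [-9.7, -1.6, 5.8]
finger_gap: 0.0004
finger_force: 5.0
clock: 18.95
position: [0.5376, 0.2731, 0.0866]
tool_rot: [-179.9, -0.7, 179.8]
contact_force: [-15.3, -1.9, 9.3]
finger_gap: 0.0008
finger_force: 7.7
```

The stop is felt at TCP x = 0.5375. Backing off, rising and checking.

```bash
python3 -m creep '{"jaw":[-1,-1,-1,-1,-1,-1,-1,-1,-1,-1,-1,-1,-1,-1,-1],"delta_pos":[[0.2,0,0],[0.5,0,0],[1,0,0],[1.6,0,0],[2,0,0],[2,0,-0.5],[2,0.5,-1.5],[2,1.3,-2.5],[2,2.3,-3.3],[2,3.3,-3.5],[2,4.3,-3.5],[2,5.1,-3.5],[2,5.7,-3.5],[2,6,-3.5],[2,6,-3.5]],"turn":[0,0,0,0,0,0,0,0,0,0,0,0,0,0,0]}'
python3 - <<'E'
from h import *
import cv2
im=vision.snapshot('side')[:,:,::-1]; im2=vision.snapshot('top')[:,:,::-1]
a=cv2.resize(cv2.hconcat([im2[150:210,110:190],im[260:320,150:230]]),(800,300),interpolation=cv2.INTER_CUBIC)
b=cv2.resize(cv2.hconcat([im2[125:185,225:305],im[150:210,180:260]]),(800,300),interpolation=cv2.INTER_CUBIC)
cv2.imwrite('pics/g5.png',cv2.vconcat([a,b]))
print('exp tail px', proj('side',[.579,-.035,.05+.064+.006+.004]),'coltop',proj('side',[.579,-.035,.114]))
E
```

```text
clock: 20.45
position: [0.4637, 0.5148, 0.2265]
tool_rot: [180.0, 0.0, 179.9]
contact_force: [0.1, 0.5, 0.2]
finger_gap: 0.0003
finger_force: 0.0
exp tail px (np.float64(218.94405236584802), np.float64(159.00323247028547)) coltop (np.float64(219.28826466928473), np.float64(162.12409802142392))
```

View pics/g5.png

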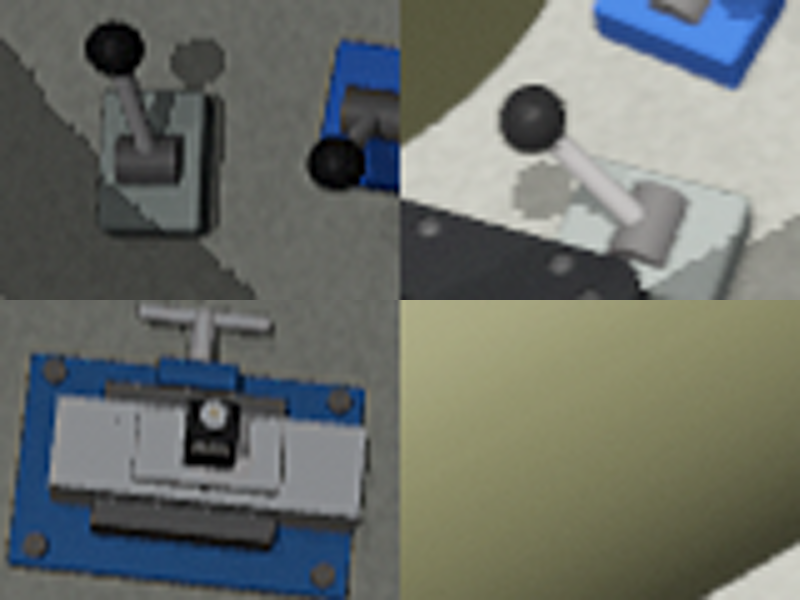

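The gauge sits aligned on the bar over the slot, with its foot centred at about (210,445). The tally ball is fully over to the far side at (115,47), and the robot is clear of everything. Handing in.

```bash
python3 -c "
from rig import r
print(r.finish_job())"
```

```text
the job is handed in; nothing more can be done
None
```

The gauge is seated in the bar's slot, which felt about 14 mm deep (first floor contact while descending), so I swung the tally lever to its far-side stop and handed the job in at about 20.5 s; no verdict came back.

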